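# Find and release the latched mode key

## Task

Exactly one of the four white keys on the grey console is still latched down. With the fingertips, tap each key lightly from the leftmost to the rightmost without pushing any of them in, to find the latched one; after the last tap press that key fully down and let it spring up, so that all four keys end up standing up. Nothing is picked up: leave the thermometer, the stapler and the sample pot where they are.

Things in the scene. Friction and masses are not known exactly. Their poses are not given: they have to be found in the camera images.
- console: Fixed grey desk-top key console, 125 mm deep (its x), 250 mm long (its y), deck 46 mm above the worktop. Origin: centre of its underside, on the worktop; x points to its rear edge, y along the row of keys to the left end as seen from the robot, z up. The four identical key places lie on its middle line x = 0 at y = +75 (leftmost), +25, -25 and -75 mm (rightmost).
- unit_a: One of the four identical key units; which unit stands in which of the four places differs from run to run. Origin: on the deck (46 mm above the worktop) under the centre of its key; axes parallel to the console's. The key is a plain white cap, 30 mm (x) by 26 mm (y), its flat top 15 mm above this origin while the key is up.
- key_a (a joint): How far the key of unit_a is down, m: 0 = up, about 0.0055 = latched (exactly one key at the start), 0.0115 = bottom stop. A raised key begins to give at about 2.5 N, +0.2 N per mm, and springs back when let go. The latched key stands firm up to 3.5 N; pushed slowly to the bottom stop (about 5 N; 10 N is harmless) its catch lets go (by 9 mm) and it rises fully as the finger withdraws.
- unit_b: One of the four identical key units; which unit stands in which of the four places differs from run to run. Origin: on the deck (46 mm above the worktop) under the centre of its key; axes parallel to the console's. The key is a plain white cap, 30 mm (x) by 26 mm (y), its flat top 15 mm above this origin while the key is up.
- key_b (a joint): How far the key of unit_b is down, m: 0 = up, about 0.0055 = latched (exactly one key at the start), 0.0115 = bottom stop. A raised key begins to give at about 2.5 N, +0.2 N per mm, and springs back when let go. The latched key stands firm up to 3.5 N; pushed slowly to the bottom stop (about 5 N; 10 N is harmless) its catch lets go (by 9 mm) and it rises fully as the finger withdraws.
- unit_c: One of the four identical key units; which unit stands in which of the four places differs from run to run. Origin: on the deck (46 mm above the worktop) under the centre of its key; axes parallel to the console's. The key is a plain white cap, 30 mm (x) by 26 mm (y), its flat top 15 mm above this origin while the key is up.
- key_c (a joint): How far the key of unit_c is down, m: 0 = up, about 0.0055 = latched (exactly one key at the start), 0.0115 = bottom stop. A raised key begins to give at about 2.5 N, +0.2 N per mm, and springs back when let go. The latched key stands firm up to 3.5 N; pushed slowly to the bottom stop (about 5 N; 10 N is harmless) its catch lets go (by 9 mm) and it rises fully as the finger withdraws.
- unit_d: One of the four identical key units; which unit stands in which of the four places differs from run to run. Origin: on the deck (46 mm above the worktop) under the centre of its key; axes parallel to the console's. The key is a plain white cap, 30 mm (x) by 26 mm (y), its flat top 15 mm above this origin while the key is up.
- key_d (a joint): How far the key of unit_d is down, m: 0 = up, about 0.0055 = latched (exactly one key at the start), 0.0115 = bottom stop. A raised key begins to give at about 2.5 N, +0.2 N per mm, and springs back when let go. The latched key stands firm up to 3.5 N; pushed slowly to the bottom stop (about 5 N; 10 N is harmless) its catch lets go (by 9 mm) and it rises fully as the finger withdraws.
- gauge: Bystander: white folding food thermometer, 46 x 152 x 18 mm, lying behind the console, loose. Origin: centre of its underside.
- desk_stapler: Bystander: blue and black stapler, 34 x 135 x 46 mm, standing right of the console, loose. Origin: centre of its underside.
- pot: Bystander: sample pot with a white lid, 50 mm across, 66 mm tall, standing left of the console, loose. Origin: centre of its underside.

How it is judged:
On the way, in this order (a step that is already met when the one before it is completed fails the run):
1. the leftmost key is tapped with the fingers (more than 0.3 N) (((contact force between the fingers and unit_a above 0.3 N and y of unit_a in the frame of console between 0.055 and 0.095 m) or (contact force between the fingers and unit_b above 0.3 N and y of unit_b in the frame of console between 0.055 and 0.095 m) or (contact force between the fingers and unit_c above 0.3 N and y of unit_c in the frame of console between 0.055 and 0.095 m) or (contact force between the fingers and unit_d above 0.3 N and y of unit_d in the frame of console between 0.055 and 0.095 m))).
2. the second key is tapped with the fingers (more than 0.3 N) (((contact force between the fingers and unit_a above 0.3 N and y of unit_a in the frame of console between 0.005 and 0.045 m) or (contact force between the fingers and unit_b above 0.3 N and y of unit_b in the frame of console between 0.005 and 0.045 m) or (contact force between the fingers and unit_c above 0.3 N and y of unit_c in the frame of console between 0.005 and 0.045 m) or (contact force between the fingers and unit_d above 0.3 N and y of unit_d in the frame of console between 0.005 and 0.045 m))).
3. the third key is tapped with the fingers (more than 0.3 N) (((contact force between the fingers and unit_a above 0.3 N and y of unit_a in the frame of console between -0.045 and -0.005 m) or (contact force between the fingers and unit_b above 0.3 N and y of unit_b in the frame of console between -0.045 and -0.005 m) or (contact force between the fingers and unit_c above 0.3 N and y of unit_c in the frame of console between -0.045 and -0.005 m) or (contact force between the fingers and unit_d above 0.3 N and y of unit_d in the frame of console between -0.045 and -0.005 m))).
4. the rightmost key is tapped with the fingers (more than 0.3 N) (((contact force between the fingers and unit_a above 0.3 N and y of unit_a in the frame of console between -0.095 and -0.055 m) or (contact force between the fingers and unit_b above 0.3 N and y of unit_b in the frame of console between -0.095 and -0.055 m) or (contact force between the fingers and unit_c above 0.3 N and y of unit_c in the frame of console between -0.095 and -0.055 m) or (contact force between the fingers and unit_d above 0.3 N and y of unit_d in the frame of console between -0.095 and -0.055 m))).
5. all four keys stand up (each less than 1.5 mm down) (value of joint each of key_a, key_b, key_c, key_d below 0.0015 m), for 0.2 s.
At the end, for the whole second after the job is handed in: All four keys stand up, each less than 1.5 mm down (all of step 5); the robot touches nothing.
It fails at once if a raised key is pushed in more than 4.5 mm while another key is down (value of joint each of key_a, key_b above 0.0045 m or value of joint each of key_a, key_c above 0.0045 m or value of joint each of key_a, key_d above 0.0045 m or value of joint each of key_b, key_c above 0.0045 m or value of joint each of key_b, key_d above 0.0045 m or value of joint each of key_c, key_d above 0.0045 m).
It fails at once if the white food thermometer is moved more than 15 mm or lifted (distance of gauge from where it was at the start of the episode above 0.015 m).
It fails at once if the stapler is moved more than 15 mm or lifted (distance of desk_stapler from where it was at the start of the episode above 0.015 m).
It fails at once if the sample pot is moved more than 15 mm or lifted (distance of pot from where it was at the start of the episode above 0.015 m).
It also fails if it takes over 58 s, if anything falls off the work surface, if the arm or the gripper's body presses on something with over 40 N, if the wrist force passes 120 N, or if a joint passes its speed limit or range.

## Robot

A 6-joint arm with a two-finger parallel gripper is mounted at the origin on a cart in front of the work surface, level with it; the furniture and walls round the work are solid. World frame = base frame: x ahead of the robot, y to its left, z up, the work surface at z = 0. Lengths are in m, angles in rad, forces in N, time in s.
With the tool pointing down it reaches from about 0.35 to 0.85 m from the base axis. Payload 8.1 kg.
Tool frame: the origin (TCP) lies at the very end of the fingers, on their centre line; the grasp point (between the pads) lies 19 mm behind it; z points along the fingers, y is the direction in which the jaws open and shut (so a half turn about z gives the same grasp; the last joint's range is limited). The gripper opens to 93 mm and grips with 3 to 60 N. Pads are 15 mm wide; open, the fingers measure 128 mm over their backs; the gripper's body (75 mm by 188 mm) begins 65 mm behind the grasp point.
Start: joints at [-1.284, 0.13, 1.488, -0, 1.523, -0.085], TCP at [0.218, -0.559, 0.219] pointing down, gripper open.
Joint ranges: [-2.96, 2.96], [-0.89, 2.26], [0.02, 2.5], [-1.34, 4.48], [0, 2.73], [-2.66, 2.66]. Speed limits (rad/s): [2.39, 2.39, 2.79, 3.14, 3.14, 3.14].

## Interface

Orientations are given as a rotation vector (axis times angle).
In Python, from plant import robot gives the robot as it stands.
- The arm moves only by the shell command python3 -m pendant 'ROWS' [OPENING] [FORCE]. ROWS is JSON, a list of rows, each an object with "delta_pos": the shift along the tool's x, y, z in m, a list of three; "spin": the turn about the tool's z in rad. In form: [{"delta_pos": [dx, dy, dz], "spin": spin}, ...]. A call has 1 to 10 rows; each row is the pose to reach, as a shift and turn from the pose measured when the call began, along the tool's axes at that moment; what a row does not reach only later rows make up. A row lasts 1/10 s, in which the tool goes at most 50 mm and 8.59 degrees, less where a joint would pass 70% of its speed; a pose out of reach is approached as far as the arm can. A call with a gripper value outside its range is refused whole. OPENING is the closure, from -1 (fully open) to 1 (shut), set as the call begins (- or left out, the last holds). The fingers move at their own pace and stop on an object; FORCE is the grip in N (left out, the last holds). Time passes only in rows, so rows that repeat a pose let the fingers close. It gives the time, the measured TCP pose, the force and the opening at its end, in the units of the state.
- robot.read_state(): the state, without advancing time (a new reading comes with each control period).
- robot.read_camera(name): name is "scene" or "top" or "wrist"; returns a dict with "color" (480x640x3 uint8, blue, green, red), "camera_matrix" (3x3 intrinsics, pixels), "R" (3x3) and "t" (3): a world point X has camera coordinates R X + t. Camera axes: x right, y down, z forward; pixel columns grow to the right and rows downward; lengths in m; the calibration is good to about 2 mm. A picture is of the moment at which its call begins. There is no depth.
- robot.close_job(): hands the job in, once; it reports no verdict.
Trained networks look in the newest picture that a camera, given by its name, has taken for a name from the list of things; names that differ only in an ending like _2 or _b are one class to them, and where a whole thing is asked for, a point or a joint stands for the part that bears it (a point fixed in the world has none). Each returns a list of dicts, best first, with "score" (0 to 1); they miss things now and then, are a little off and sometimes report something else, mostly with a low value. They report only what shows in the picture. A call takes as long as a camera call.
- robot.outline_of(camera, label): "mask" (480x640 bool, what is visible of it).
- robot.mark_of(camera, label): "location" ([x, y, z] in m, in the coordinates of the camera as it stood for that picture, good to about 4 mm: a listed point, or the origin of a listed thing).
The state is a dict: "t": time; "q": joint angles; "dq": joint speeds; "joint_torque": joint torques, N m; "tool_pos": TCP position; "orientation": TCP orientation; "force": force on the tool from outside, world axes, zero at the start; "wrist_torque": the same for the moment, N m; "opening": finger opening in m.
Only numpy, scipy, OpenCV 4.12 (cv2) and the standard library are available. Lean on these libraries where they do the work, as an engineer would, in place of code of your own. Each camera call takes 0.05 s, during which the arm holds its last target.

## Working session

There is one attempt and no reset: what is moved stays moved. The work goes in short steps, Python scripts to look and compute and a shell command to move; the robot and the scene stay as the last step left them, time stands still between calls to the robot, and variables do not carry over. Pictures are saved under pics/ and viewed, and the job is handed in when it is done.

```bash
mkdir -p pics; ls; python3 - <<'E'
from plant import robot
import cv2,numpy as np
s=robot.read_state(); print({k:np.round(v,4).tolist() for k,v in s.items()})
for c in ["top","scene"]:
    d=robot.read_camera(c); cv2.imwrite(f"pics/{c}0.png",d["color"])
    R,t=d["R"],d["t"]
    for l in ["console","unit_a","gauge","desk_stapler","pot"]:
        for m in robot.mark_of(c,l)[:5]:
            print(c,l,round(m["score"],2),np.round(R.T@(np.array(m["location"])-t),4))
E
```

```text
pics
{'t': 0.0, 'q': [-1.2844, 0.1312, 1.4893, 0.0, 1.523, -0.0854], 'dq': [0.0001, -0.0004, 0.0012, -0.0013, 0.0006, 0.0004], 'joint_torque': [-0.0009, -55.9846, -49.1759, 0.0766, 0.0353, -0.0002], 'tool_pos': [0.2178, -0.5584, 0.2176], 'orientation': [-3.0856, -0.5803, 0.0003], 'force': [0.1196, -0.4336, 0.514], 'wrist_torque': [-0.0209, -0.0007, 0.0421], 'opening': 0.0931}
top console 0.59 [ 0.5492  0.1931 -0.0015]
top unit_a 0.72 [0.5445 0.2634 0.0461]
top unit_a 0.65 [0.5436 0.1739 0.0486]
top unit_a 0.61 [0.5442 0.2176 0.0383]
top unit_a 0.52 [0.5427 0.118  0.045 ]
top gauge 0.88 [ 0.6608  0.1871 -0.0029]
top desk_stapler 0.79 [ 5.309e-01 -9.600e-03 -4.000e-04]
top pot 0.6 [0.5458 0.1933 0.0014]
top pot 0.59 [0.5872 0.3816 0.0025]
scene console 0.76 [ 0.5492  0.1949 -0.0045]
scene unit_a 0.78 [0.5493 0.2173 0.0472]
scene unit_a 0.75 [0.5499 0.1676 0.0416]
scene unit_a 0.73 [0.552  0.2705 0.0459]
scene unit_a 0.57 [0.5425 0.1198 0.0444]
scene gauge 0.57 [0.6669 0.188  0.0007]
scene gauge 0.33 [0.5489 0.2172 0.0455]
scene desk_stapler 0.87 [ 0.5269 -0.0049  0.0014]
scene pot 0.68 [ 0.588   0.3843 -0.0019]
```

View pics/top0.png

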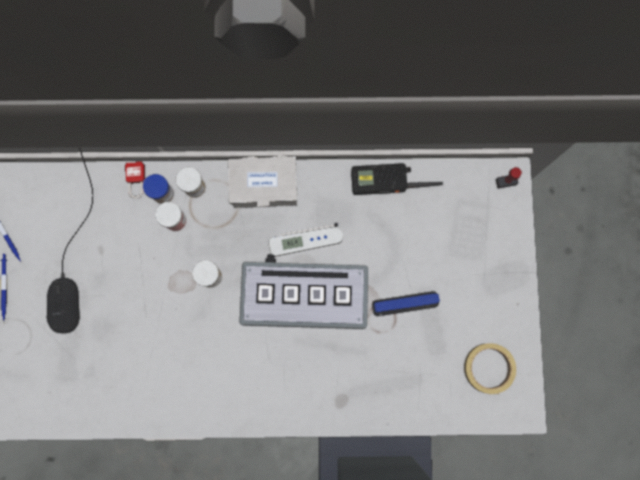

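View pics/scene0.png

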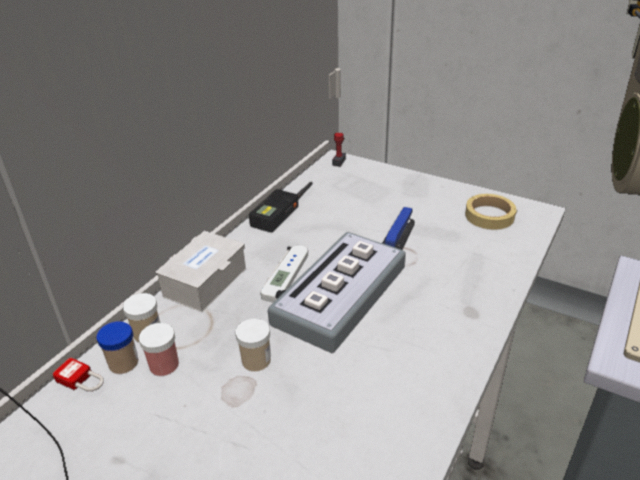

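```bash
cat > h.py <<'E'
from plant import robot
import cv2,numpy as np
def ray(d,u,v,z):
    K,R,t=d["camera_matrix"],np.array(d["R"]),np.array(d["t"])
    c=-R.T@t; w=R.T@np.linalg.inv(K)@np.array([u,v,1.]); return c+w*(z-c[2])/w[2]
def proj(d,X):
    p=d["camera_matrix"]@(np.array(d["R"])@np.array(X)+d["t"]); return p[:2]/p[2]
E
python3 - <<'E'
from h import *
d=robot.read_camera("top"); g=d["color"]
im=g[255:335,230:450]; cv2.imwrite("pics/top_z.png",cv2.resize(im,None,fx=3.6,fy=3.6,interpolation=cv2.INTER_CUBIC))
for m in robot.outline_of("top","unit_a")[:5]:
    ys,xs=np.nonzero(m["mask"]); print(round(m["score"],2),len(xs),xs.mean(),ys.mean(),ray(d,xs.mean(),ys.mean(),.055).round(4))
m=robot.outline_of("top","console")[0]["mask"]; c=max(cv2.findContours(m.astype(np.uint8),0,2)[0],key=cv2.contourArea); r=cv2.minAreaRect(c); print(r,ray(d,*r[0],.046))
for b in cv2.boxPoints(r): print(ray(d,*b,.046).round(4))
s=robot.read_camera("scene"); im=s["color"][220:350,260:420]; cv2.imwrite("pics/sc_z.png",cv2.resize(im,None,fx=4,fy=4,interpolation=cv2.INTER_CUBIC))
for m in robot.outline_of("scene","unit_a")[:5]:
    ys,xs=np.nonzero(m["mask"]); print(round(m["score"],2),len(xs),xs.mean(),ys.mean(),ray(s,xs.mean(),ys.mean(),.055).round(4))
w=robot.read_camera("wrist"); cv2.imwrite("pics/w0.png",w["color"])
print(w["R"].round(3), (-w["R"].T@w["t"]).round(3))
E
```

```text
0.74 231 264.09090909090907 292.5151515151515 [0.5499 0.2695 0.055 ]
0.73 214 341.56542056074767 294.52803738317755 [0.5445 0.1199 0.055 ]
0.71 203 290.1625615763547 292.85714285714283 [0.5487 0.2191 0.055 ]
0.51 192 315.5885416666667 293.5104166666667 [0.547 0.17  0.055]
((303.0868225097656, 291.3092346191406), (127.48206329345703, 72.51066589355469), 1.8476102352142334) [0.55236744 0.1944926  0.046     ]
[0.4875 0.32   0.046 ]
[0.6291 0.317  0.046 ]
[0.6184 0.0668 0.046 ]
[0.477  0.0742 0.046 ]
0.76 263 316.23954372623575 300.44106463878325 [0.5453 0.2747 0.055 ]
0.64 286 332.506993006993 281.1293706293706 [0.546  0.2217 0.055 ]
0.61 298 362.7281879194631 249.3993288590604 [0.5419 0.1218 0.055 ]
0.59 269 348.09293680297395 265.36431226765797 [0.5432 0.1733 0.055 ]
[[ 0.364 -0.932 -0.   ]
 [-0.89  -0.347  0.297]
 [-0.277 -0.108 -0.955]] [ 0.296 -0.53   0.385]
```

View pics/top_z.png

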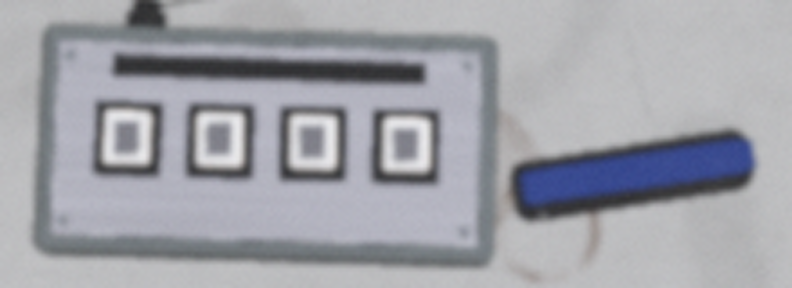

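View pics/sc_z.png

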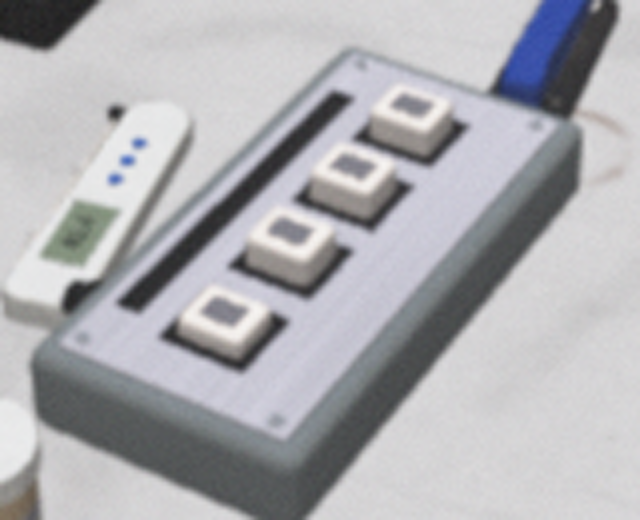

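View pics/w0.png

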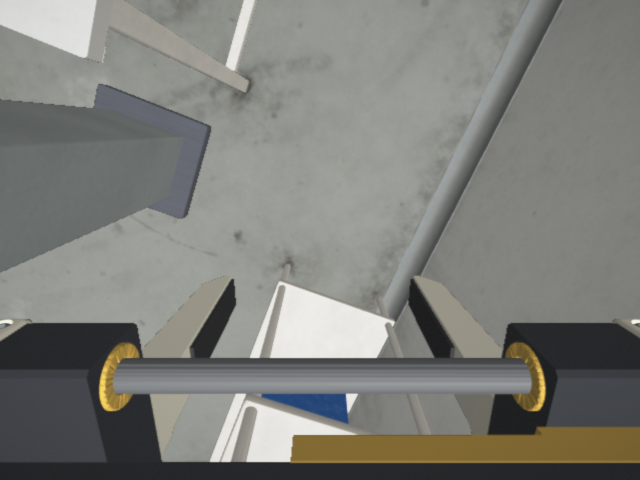

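Scene: four white caps in a row, zoomed top view at (127,139), (219,139), (312,142) and (405,144); the leftmost (scene zoom, 220,320) seems to stand lower. The rest of the area matches the list (stapler right, thermometer behind, pot left). I'm moving above the leftmost key with fingers shut.

```bash
python3 -m pendant '[{"delta_pos":[0.04,-0.04,0],"spin":0.13},{"delta_pos":[0.08,-0.08,0],"spin":0.26},{"delta_pos":[0.11,-0.12,0],"spin":0.4},{"delta_pos":[0.14,-0.15,0],"spin":0.4},{"delta_pos":[0.17,-0.18,0],"spin":0.4},{"delta_pos":[0.2,-0.215,0],"spin":0.4},{"delta_pos":[0.235,-0.25,0],"spin":0.4},{"delta_pos":[0.27,-0.29,0],"spin":0.4},{"delta_pos":[0.3,-0.325,0],"spin":0.4},{"delta_pos":[0.3,-0.325,0],"spin":0.4}]' 1 20
python3 -c "
from h import *
s=robot.read_state();print(s['tool_pos'],s['orientation'],s['force'])"
```

```text
t: 1.9
tool_pos: [0.381, -0.142, 0.219]
orientation: [-3.14, 0.032, -0.002]
force: [-0.9, -0.4, -0.1]
opening: 0.0175
[ 0.38103737 -0.14202741  0.21896746] [-3.13994414e+00  3.22638874e-02 -2.36999200e-03] [-0.89727458 -0.36716499 -0.05600193]
```

```bash
python3 -m pendant '[{"delta_pos":[0.016,-0.042,0],"spin":0.01},{"delta_pos":[0.032,-0.084,0],"spin":0.01},{"delta_pos":[0.048,-0.126,0],"spin":0.01},{"delta_pos":[0.064,-0.168,0],"spin":0.01},{"delta_pos":[0.08,-0.21,0],"spin":0.01},{"delta_pos":[0.096,-0.252,0],"spin":0.01},{"delta_pos":[0.112,-0.294,0.01],"spin":0.01},{"delta_pos":[0.128,-0.336,0.02],"spin":0.01},{"delta_pos":[0.144,-0.378,0.03],"spin":0.01},{"delta_pos":[0.16,-0.416,0.04],"spin":0.01}]'
python3 -m pendant '[{"delta_pos":[0.0,0,0],"spin":0.0},{"delta_pos":[0.0,0,0],"spin":0.0}]'
python3 - <<'E'
from h import *
s=robot.read_state();print(s['tool_pos'],s['orientation'],s['force'],s['q'],s['opening'])
w=robot.read_camera("wrist"); cv2.imwrite("pics/w1.png",w["color"])
for m in robot.mark_of("wrist","unit_a")[:5]: print(round(m["score"],2),(w["R"].T@(np.array(m["location"])-w["t"])).round(4))
for k in [(.548,.271,.061),(.547,.221,.061),(.545,.171,.061),(.544,.121,.061)]: print(proj(w,k))
E
```

```text
t: 2.9
tool_pos: [0.5507, 0.2718, 0.1793]
orientation: [-3.14, 0.048, -0.003]
force: [0.8, -0.3, 0.4]
opening: 0.0004
t: 3.1
tool_pos: [0.5506, 0.2714, 0.178]
orientation: [-3.141, 0.047, 0.0]
force: [0.4, -0.8, 0.5]
opening: 0.0006
[0.55064883 0.27142493 0.17795323] [-3.14124775e+00  4.65156657e-02  1.37597039e-04] [ 0.3930493  -0.78324005  0.45301563] [3.74448660e-01 1.88734943e-01 1.49805932e+00 3.39522400e-05
 1.45487924e+00 1.97485494e+00] 0.000611214420262046
0.94 [0.5419 0.1199 0.0496]
0.75 [0.5476 0.2198 0.0435]
0.64 [0.5446 0.172  0.049 ]
[321.55969103 233.13092384]
[379.35659823 232.61462351]
[437.12477245 233.20353718]
[494.96967281 232.68731437]
```

View pics/w1.png

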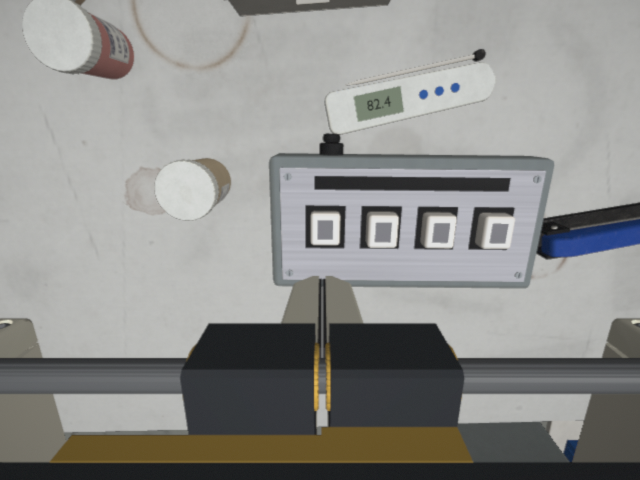

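The picture shows the shut fingers at (322,280). The caps are at (325,227), (382,229), (438,229) and (496,230), about 3 mm behind and 2 mm right of my estimate. The leftmost cap shows no side wall, so it's probably the latched one.

```bash
python3 -m pendant '[{"delta_pos":[0,0.002,0.02],"spin":0},{"delta_pos":[0,0.002,0.04],"spin":0},{"delta_pos":[0,0.002,0.06],"spin":0},{"delta_pos":[0,0.002,0.08],"spin":0},{"delta_pos":[0,0.002,0.095],"spin":0},{"delta_pos":[0,0.002,0.105],"spin":0},{"delta_pos":[0,0.002,0.11],"spin":0},{"delta_pos":[0,0.002,0.112],"spin":0},{"delta_pos":[0,0.002,0.112],"spin":0},{"delta_pos":[0,0.002,0.112],"spin":0}]'
python3 - <<'E'
from h import *
s=robot.read_state();print(s['tool_pos'],s['force'])
w=robot.read_camera("wrist"); cv2.imwrite("pics/w2.png",w["color"])
s=robot.read_camera("scene"); cv2.imwrite("pics/s2.png",cv2.resize(s["color"][200:360,240:440],None,fx=4,fy=3.7))
for i in range(6):
    robot.read_camera("top"); print(robot.read_state()['force'].round(2))
E
```

```text
t: 4.2
tool_pos: [0.5518, 0.2689, 0.0686]
orientation: [-3.14, 0.049, -0.006]
force: [-0.3, 1.2, -0.6]
opening: 0.0006
[0.55181347 0.26885195 0.06862105] [-0.29603339  1.20193308 -0.64023318]
[-0.22  0.34  0.28]
[0.85 0.09 0.59]
[ 0.01 -0.24  0.29]
[-0.71 -0.03  0.4 ]
[ 0.16 -0.02 -0.56]
[-0.16 -0.55 -0.24]
```

View pics/w2.png

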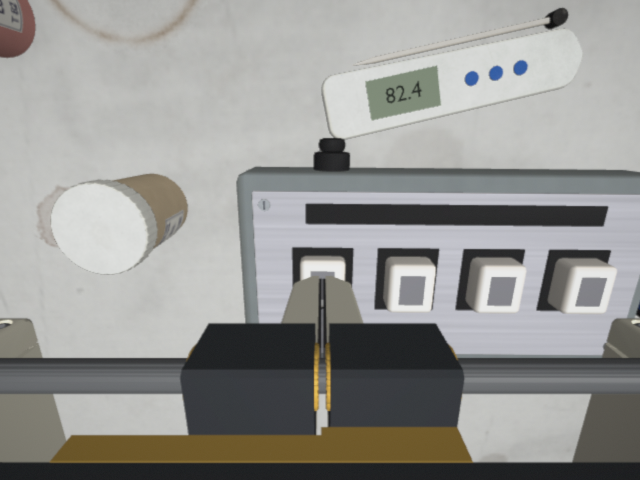

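View pics/s2.png

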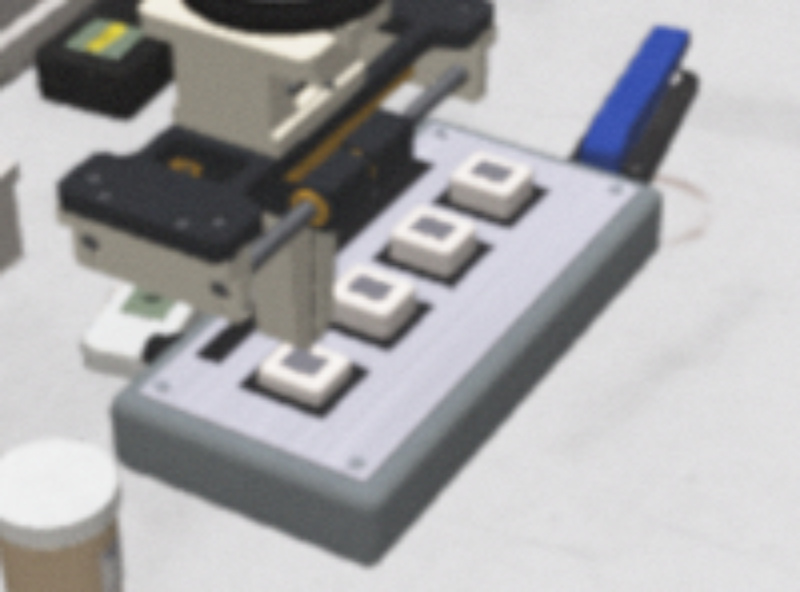

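```bash
cat > f.py <<'E'
from h import *
L=[];P=[]
for i in range(6):
    robot.read_camera("top"); s=robot.read_state(); L.append(s['force'][2]); P.append(s['tool_pos'])
print("t",s['t'],"z force mean",np.mean(L).round(2),"+-",(np.std(L)/6**.5).round(2),"pos",np.mean(P,0).round(4))
E
python3 f.py; python3 -m pendant '[{"delta_pos":[0,0,0.002],"spin":0},{"delta_pos":[0,0,0.004],"spin":0},{"delta_pos":[0,0,0.006],"spin":0},{"delta_pos":[0,0,0.007],"spin":0},{"delta_pos":[0,0,0.007],"spin":0}]'; python3 f.py
```

```text
t 4.9 z force mean 0.1 +- 0.12 pos [0.5512 0.2686 0.0677]
t: 5.4
tool_pos: [0.551, 0.2685, 0.0603]
orientation: [-3.14, 0.049, -0.003]
force: [0.7, 0.2, 0.6]
opening: 0.0004
t 5.7 z force mean -0.09 +- 0.13 pos [0.5512 0.2686 0.0607]
```

```bash
python3 -m pendant '[{"delta_pos":[0,0,0.001],"spin":0},{"delta_pos":[0,0,0.002],"spin":0},{"delta_pos":[0,0,0.003],"spin":0},{"delta_pos":[0,0,0.003],"spin":0}]'; python3 f.py;  python3 -m pendant '[{"delta_pos":[0,0,0.001],"spin":0},{"delta_pos":[0,0,0.001],"spin":0}]'; python3 f.py
```

```text
t: 6.1
tool_pos: [0.5511, 0.2685, 0.0575]
orientation: [-3.14, 0.049, -0.003]
force: [-0.6, -0.2, -0.1]
opening: 0.0006
t 6.4 z force mean -0.18 +- 0.12 pos [0.5513 0.2686 0.0577]
t: 6.6
tool_pos: [0.5513, 0.2686, 0.0567]
orientation: [-3.14, 0.049, -0.004]
force: [0.2, -0.9, 0.3]
opening: 0.0006
t 6.9 z force mean -0.02 +- 0.18 pos [0.5513 0.2686 0.0568]
```

```bash
python3 -m pendant '[{"delta_pos":[0,0,0.0007],"spin":0},{"delta_pos":[0,0,0.0007],"spin":0}]' |grep -E "pos|force"; python3 f.py;  python3 -m pendant '[{"delta_pos":[0,0,0.0005],"spin":0},{"delta_pos":[0,0,0.0005],"spin":0}]'|grep -E "pos|force"; python3 f.py
```

```text
tool_pos: [0.5513, 0.2686, 0.056]
force: [-0.8, -0.5, 0.8]
t 7.4 z force mean 0.11 +- 0.12 pos [0.5513 0.2686 0.0561]
tool_pos: [0.5515, 0.2687, 0.0558]
force: [-0.2, -0.0, 1.4]
t 7.9 z force mean 0.84 +- 0.06 pos [0.5515 0.2687 0.0558]
```

```bash
python3 -m pendant '[{"delta_pos":[0,0,0.0005],"spin":0},{"delta_pos":[0,0,0.0005],"spin":0}]' |grep -E "pos|force"; python3 f.py
```

```text
tool_pos: [0.5515, 0.2687, 0.0554]
force: [-1.6, -0.7, 3.3]
t 8.4 z force mean 3.36 +- 0.08 pos [0.5515 0.2687 0.0554]
```

The leftmost key stands firm at z ≈ 0.0558, where a raised cap would be at about 0.061, so it is the latched one. On to the second.

```bash
python3 -m pendant '[{"delta_pos":[0,0,-0.01],"spin":0},{"delta_pos":[0,0,-0.02],"spin":0},{"delta_pos":[0,0.02,-0.02],"spin":0},{"delta_pos":[0,0.04,-0.02],"spin":0},{"delta_pos":[0,0.05,-0.016],"spin":0},{"delta_pos":[0,0.05,-0.012],"spin":0},{"delta_pos":[0,0.05,-0.009],"spin":0},{"delta_pos":[0,0.05,-0.0075],"spin":0},{"delta_pos":[0,0.05,-0.0075],"spin":0}]' |grep -E "pos|force"; python3 f.py; python3 - <<'E'
from h import *
w=robot.read_camera("wrist"); cv2.imwrite("pics/w3.png",w["color"])
s=robot.read_camera("scene"); cv2.imwrite("pics/s3.png",cv2.resize(s["color"][200:360,240:440],None,fx=4,fy=3.7))
E
```

```text
tool_pos: [0.5495, 0.2193, 0.0623]
force: [0.1, 0.0, -0.5]
t 9.6 z force mean 0.38 +- 0.12 pos [0.5499 0.2191 0.0628]
```

View pics/w3.png

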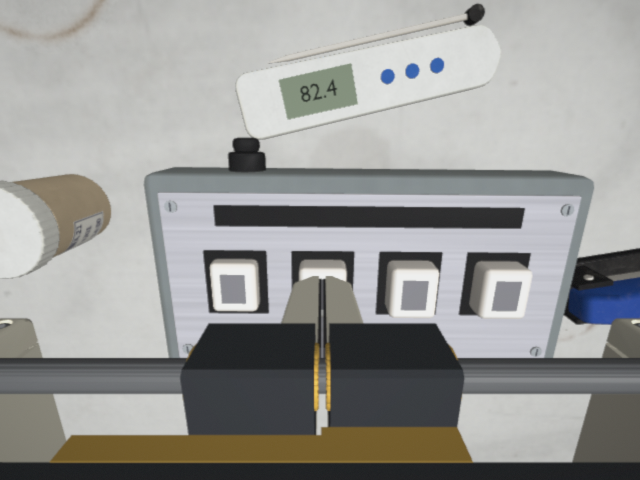

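View pics/s3.png

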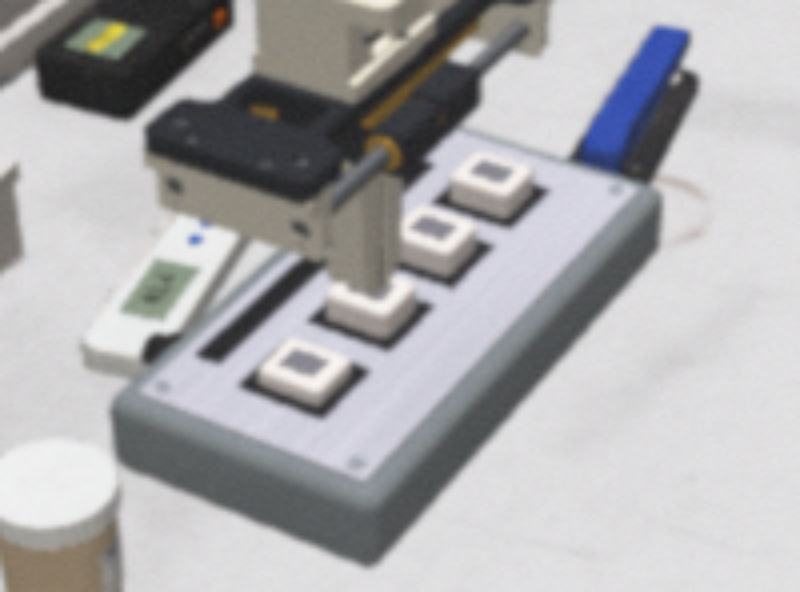

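The fingers are centred over the second cap (scene zoom 375,290), and the leftmost cap at (305,360) still stands low. Tapping now.

```bash
python3 -m pendant '[{"delta_pos":[0,0,0.001],"spin":0},{"delta_pos":[0,0,0.001],"spin":0}]' |grep -E "pos|force"; python3 f.py;  python3 -m pendant '[{"delta_pos":[0,0,0.0007],"spin":0},{"delta_pos":[0,0,0.0007],"spin":0}]'|grep -E "pos|force"; python3 f.py
```

```text
tool_pos: [0.5499, 0.2188, 0.0618]
force: [-0.2, -0.7, -0.2]
t 10.2 z force mean 0.0 +- 0.17 pos [0.5499 0.2188 0.0619]
tool_pos: [0.5501, 0.2188, 0.0614]
force: [-0.4, 0.5, 0.0]
t 10.7 z force mean 0.85 +- 0.07 pos [0.5501 0.2188 0.0614]
```

```bash
python3 -m pendant '[{"delta_pos":[0,0,0.0006],"spin":0},{"delta_pos":[0,0,0.0006],"spin":0}]' |grep -E "pos|force"; python3 f.py
```

```text
tool_pos: [0.5501, 0.2188, 0.0608]
force: [-0.5, -1.3, 2.4]
t 11.2 z force mean 2.67 +- 0.07 pos [0.5501 0.2188 0.0608]
```

Second key: raised (contact at 0.0614, tapped to 2.7 N, given way about 0.5 mm). Third next.

```bash
python3 -m pendant '[{"delta_pos":[0,0,-0.008],"spin":0},{"delta_pos":[0,0,-0.013],"spin":0},{"delta_pos":[0,0.02,-0.013],"spin":0},{"delta_pos":[0,0.04,-0.013],"spin":0},{"delta_pos":[0,0.05,-0.01],"spin":0},{"delta_pos":[0,0.05,-0.006],"spin":0},{"delta_pos":[0,0.05,-0.003],"spin":0},{"delta_pos":[0,0.05,-0.0015],"spin":0},{"delta_pos":[0,0.05,-0.0015],"spin":0}]' |grep -E "pos|force"; python3 f.py;python3 -m pendant '[{"delta_pos":[0,0,0.0008],"spin":0},{"delta_pos":[0,0,0.0008],"spin":0}]' |grep -E "pos|force"; python3 f.py
```

```text
tool_pos: [0.5482, 0.1694, 0.0617]
force: [-1.0, -0.1, -0.1]
t 12.4 z force mean -0.11 +- 0.24 pos [0.5485 0.1692 0.0622]
tool_pos: [0.5486, 0.1691, 0.0615]
force: [0.5, -0.2, -0.4]
t 12.9 z force mean 0.04 +- 0.19 pos [0.5486 0.169  0.0616]
```

```bash
python3 -m pendant '[{"delta_pos":[0,0,0.0007],"spin":0},{"delta_pos":[0,0,0.0007],"spin":0}]' |grep -E "pos|force"; python3 f.py;  python3 -m pendant '[{"delta_pos":[0,0,0.0005],"spin":0},{"delta_pos":[0,0,0.0005],"spin":0}]'|grep -E "pos|force"; python3 f.py
```

```text
tool_pos: [0.5488, 0.169, 0.0611]
force: [-0.5, -0.5, 1.9]
t 13.4 z force mean 2.28 +- 0.21 pos [0.5488 0.1691 0.0611]
tool_pos: [0.5488, 0.1691, 0.0605]
force: [-0.9, -0.9, 3.0]
t 13.9 z force mean 2.82 +- 0.38 pos [0.5488 0.169  0.0605]
```

Third is raised too. Fourth.

```bash
python3 -m pendant '[{"delta_pos":[0,0,-0.008],"spin":0},{"delta_pos":[0,0,-0.013],"spin":0},{"delta_pos":[0,0.02,-0.013],"spin":0},{"delta_pos":[0,0.04,-0.013],"spin":0},{"delta_pos":[0,0.05,-0.01],"spin":0},{"delta_pos":[0,0.05,-0.006],"spin":0},{"delta_pos":[0,0.05,-0.003],"spin":0},{"delta_pos":[0,0.05,-0.0015],"spin":0},{"delta_pos":[0,0.05,-0.0015],"spin":0}]' |grep -E "pos|force"; python3 f.py;python3 -m pendant '[{"delta_pos":[0,0,0.0008],"spin":0},{"delta_pos":[0,0,0.0008],"spin":0}]' |grep -E "pos|force"; python3 f.py;python3 -m pendant '[{"delta_pos":[0,0,0.0006],"spin":0},{"delta_pos":[0,0,0.0006],"spin":0}]' |grep -E "pos|force"; python3 f.py
```

```text
tool_pos: [0.547, 0.1197, 0.0616]
force: [-0.7, -0.1, 0.3]
t 15.1 z force mean -0.08 +- 0.13 pos [0.5472 0.1195 0.062 ]
tool_pos: [0.5474, 0.1194, 0.0614]
force: [0.2, -0.2, 1.2]
t 15.6 z force mean 0.23 +- 0.11 pos [0.5474 0.1193 0.0614]
tool_pos: [0.5474, 0.1193, 0.0609]
force: [-0.1, -0.2, 2.8]
t 16.1 z force mean 2.79 +- 0.14 pos [0.5474 0.1193 0.0609]
```

Keys 2–4 are up, so back to the leftmost one.

```bash
python3 -m pendant '[{"delta_pos":[0,0,-0.01],"spin":0},{"delta_pos":[0,0,-0.02],"spin":0},{"delta_pos":[0,-0.03,-0.02],"spin":0},{"delta_pos":[0,-0.06,-0.02],"spin":0},{"delta_pos":[0,-0.09,-0.02],"spin":0},{"delta_pos":[0,-0.12,-0.02],"spin":0},{"delta_pos":[0,-0.15,-0.02],"spin":0},{"delta_pos":[0,-0.15,-0.015],"spin":0},{"delta_pos":[0,-0.15,-0.005],"spin":0},{"delta_pos":[0,-0.15,-0.001],"spin":0}]' |grep -E "pos|force"; python3 f.py; python3 - <<'E'
from h import *
w=robot.read_camera("wrist"); cv2.imwrite("pics/w4.png",w["color"])
E
```

```text
tool_pos: [0.5513, 0.2681, 0.0607]
force: [-0.5, 0.3, -0.6]
t 17.4 z force mean -0.04 +- 0.25 pos [0.5517 0.2681 0.0614]
```

View pics/w4.png

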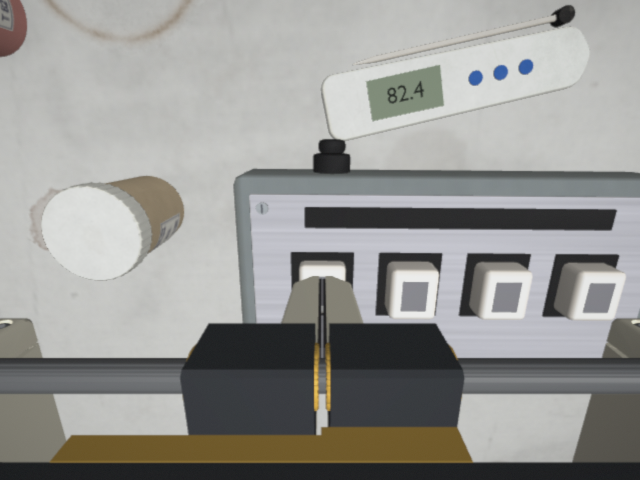

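Fingers are over the leftmost cap at (322,270). Pressing slowly.

```bash
python3 -m pendant '[{"delta_pos":[0,0,0.002],"spin":0},{"delta_pos":[0,0,0.004],"spin":0},{"delta_pos":[0,0,0.005],"spin":0},{"delta_pos":[0,0,0.0055],"spin":0},{"delta_pos":[0,0,0.006],"spin":0},{"delta_pos":[0,0,0.0065],"spin":0},{"delta_pos":[0,0,0.007],"spin":0},{"delta_pos":[0,0,0.0075],"spin":0},{"delta_pos":[0,0,0.008],"spin":0},{"delta_pos":[0,0,0.0085],"spin":0}]' |grep -E "pos|force"; python3 -m pendant '[{"delta_pos":[0,0,0.0005],"spin":0},{"delta_pos":[0,0,0.001],"spin":0},{"delta_pos":[0,0,0.0015],"spin":0},{"delta_pos":[0,0,0.002],"spin":0},{"delta_pos":[0,0,0.0022],"spin":0}]' |grep -E "pos|force";python3 f.py
```

```text
tool_pos: [0.5525, 0.2689, 0.0543]
force: [-1.7, 0.1, 3.4]
tool_pos: [0.5525, 0.2689, 0.0521]
force: [-1.4, -0.2, 4.8]
t 19.25 z force mean 4.12 +- 0.15 pos [0.5525 0.2689 0.0521]
```

```bash
python3 -m pendant '[{"delta_pos":[0,0,0.0005],"spin":0},{"delta_pos":[0,0,0.001],"spin":0},{"delta_pos":[0,0,0.0014],"spin":0},{"delta_pos":[0,0,0.0018],"spin":0},{"delta_pos":[0,0,0.0021],"spin":0},{"delta_pos":[0,0,0.0021],"spin":0}]' |grep -E "pos|force";python3 f.py
```

```text
tool_pos: [0.5526, 0.2689, 0.05]
force: [-2.7, -1.2, 5.6]
t 20.15 z force mean 4.59 +- 0.09 pos [0.5525 0.2689 0.05  ]
```

```bash
python3 -m pendant '[{"delta_pos":[0,0,0.0003],"spin":0},{"delta_pos":[0,0,0.0005],"spin":0},{"delta_pos":[0,0,0.0005],"spin":0}]' |grep -E "pos|force";python3 f.py
```

```text
tool_pos: [0.5525, 0.2689, 0.0498]
force: [-4.0, -1.7, 7.1]
t 20.75 z force mean 7.03 +- 0.14 pos [0.5526 0.2689 0.0498]
```

Bottom stop reached (7 N at 0.0498). Withdrawing slowly.

```bash
python3 -m pendant '[{"delta_pos":[0,0,-0.001],"spin":0},{"delta_pos":[0,0,-0.003],"spin":0},{"delta_pos":[0,0,-0.005],"spin":0},{"delta_pos":[0,0,-0.007],"spin":0},{"delta_pos":[0,0,-0.009],"spin":0},{"delta_pos":[0,0,-0.011],"spin":0},{"delta_pos":[0,0,-0.014],"spin":0},{"delta_pos":[0,0,-0.02],"spin":0},{"delta_pos":[0,0,-0.03],"spin":0},{"delta_pos":[0,0,-0.045],"spin":0}]' |grep -E "pos|force"; python3 -m pendant '[{"delta_pos":[0,0,-0.04],"spin":0},{"delta_pos":[0,0,-0.08],"spin":0},{"delta_pos":[0,0,-0.08],"spin":0},{"delta_pos":[0,0,-0.08],"spin":0}]' |grep -E "pos|force"
python3 f.py; python3 - <<'E'
from h import *
w=robot.read_camera("wrist"); cv2.imwrite("pics/w5.png",w["color"])
s=robot.read_camera("scene"); cv2.imwrite("pics/s5.png",cv2.resize(s["color"][200:360,240:440],None,fx=4,fy=3.7))
E
```

```text
tool_pos: [0.5518, 0.2686, 0.0949]
force: [-0.4, 0.0, -0.5]
tool_pos: [0.5529, 0.2691, 0.1781]
force: [-0.7, 0.2, -0.1]
t 22.45 z force mean -0.41 +- 0.11 pos [0.5509 0.2683 0.1741]
```

View pics/w5.png

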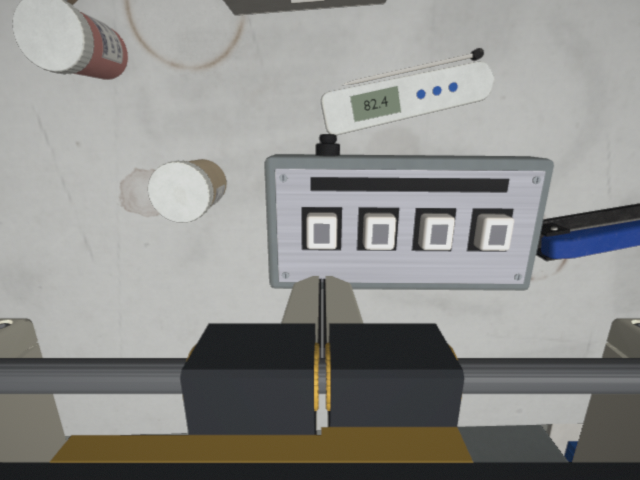

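View pics/s5.png

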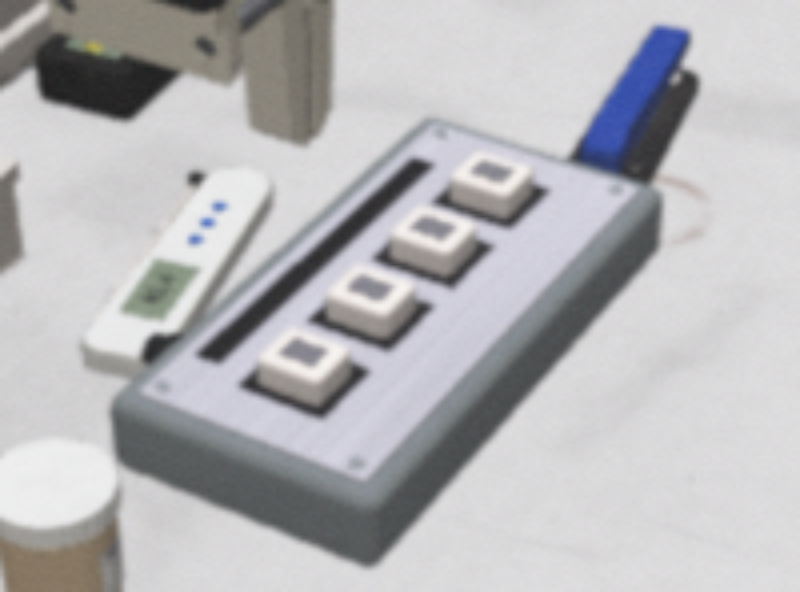

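Both views show the four caps at equal height: the leftmost, in the scene zoom at (305,352), now has the same side wall as the others. The bystanders haven't moved and the fingers are clear.

```bash
python3 -c "
from plant import robot
print(robot.close_job())"
```

```text
the job is handed in; nothing more can be done
None
```

The job is handed in: all four keys appear to be standing up, and the gripper was clear of everything at about 22 s.

- **Taps:** I tapped the keys left to right with the shut fingertips, at 2.7 to 3.4 N. The leftmost stood firm about 5.5 mm lower than the others (0.0558 m, against 0.0611–0.0616 m), so it was the latched one. The other three gave way less than 1 mm.
- **Press:** I pressed the leftmost key slowly to its bottom stop at 7 N, about 11.6 mm below where the raised keys stand, and withdrew slowly.
- **Last checks:** The final scene and wrist pictures show all four caps at the same height. The thermometer, stapler and sample pot look unmoved, and the wrist force was back to noise, about −0.4 N. I did not tap the keys again afterwards, so that they are up rests on the pictures.
- **Closest margin:** The tap on the leftmost key came near the 3.5 N it is said to hold. It stayed latched until the final press. No check failed or disagreed.

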